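Wedge a circuit board tight in its holding fixture

ROBOT

A 6-joint arm with a two-finger parallel gripper is mounted at the origin on a cart in front of the work surface, level with it; the furniture and walls round the work are solid. World frame = base frame: x ahead of the robot, y to its left, z up, the work surface at z = 0. Lengths are in m, angles in rad, forces in N, time in s.
With the tool pointing down it reaches from about 0.25 to 0.725 m from the base axis. Payload 9.7 kg.
Tool frame: the origin (TCP) lies midway between the tips of the shut fingers; the grasp point (between the pads) lies 19 mm behind it; z points along the fingers, y is the line along which they close (so a half turn about z gives the same grasp; the last joint's range is limited). The gripper opens to 85 mm and grips with 20 to 120 N. Pads are 22 mm wide; open, the fingers measure 114 mm over their backs; the gripper's body (76 mm by 85 mm) begins 54 mm behind the grasp point. The pads swing forward as they close: fully open they stand 13 mm farther back than shut.
Start: joints at [1.102, 0.087, 0.176, 1.66, 0, 1.571], TCP at [0.248, 0.491, 0.231] pointing down, gripper open.
Joint ranges: [-3.13, 3.13], [-0.85, 1.81], [-1.15, 1.24], [-2.2, 2.28], [-1.44, 1.52], [-3.14, 3.14]. Speed limits (rad/s): [2.22, 2.22, 2.57, 3.14, 3.14, 3.14].

INTERFACE

Orientations are given as a unit quaternion [x, y, z, w].
In Python, from workcell import r gives the robot as it stands. The module is installed in compiled form; this text tells all that it offers.
- The arm moves only by the shell command python3 -m pendant 'ROWS'. ROWS is a JSON object whose one key "rows" holds a list that holds one entry, the list of rows, each a list of 7 numbers: the turn, a rotation vector about the tool's x, y, z in degrees, then the shift along the tool's x, y, z in m, then the finger opening in m, from 0 to 0.0854. In form: {"rows": [[[wx, wy, wz, x, y, z, claw], ...]]}. A call has 1 to 8 rows; each row is the pose to reach, as a shift and turn from the pose commanded when the call began, along the tool's axes at that moment; what a row does not reach only later rows make up. A row lasts 1/8 s, in which the tool goes at most 62.5 mm and 10.7 degrees, less where a joint would pass 70% of its speed; a pose out of reach is approached as far as the arm can. A call with a gripper value outside its range is refused whole. The fingers move at their own pace and stop on an object; the grip force is fixed at half the most. Time passes only in rows, so rows that repeat a pose let the fingers close. It gives the time, the measured TCP pose, the force, the opening and the grip force at its end, in the units of the state.
- r.sense(): the state, without advancing time (a new reading comes with each control period).
- r.camera(name): name is "scene" or "top" or "wrist"; returns a dict with "image" (420x560x3 uint8, blue, green, red), "fx", "fy", "cx", "cy" (pixels), "xyz" and "rotation" of the camera in the world; the wrist camera has in their place "tool_from_camera" (4x4, takes a point from camera to tool coordinates, whose origin is the TCP and whose axes are the flange's). Camera axes: x right, y down, z forward; pixel columns grow to the right and rows downward; lengths in m; the calibration is good to about 2 mm. A picture is of the moment at which its call begins: read the wrist's pose just before it. There is no depth.
- r.close_job(): hands the job in; it is judged then, once.
The state is a dict: "time": time; "q": joint angles; "qvel": joint speeds; "joint_torque": joint torques, N m; "eef_pos": TCP position; "ee_rot": TCP orientation; "wrist_force": force on the tool from outside, world axes, zero at the start; "wrist_torque": the same for the moment, N m; "gripper_width": finger opening in m; "gripper_force": force on a finger pad.
Only numpy, scipy, OpenCV 4.12 (cv2) and the standard library are available. Lean on these libraries where they do the work, as an engineer would, in place of code of your own. Each camera call takes 0.05 s, during which the arm holds its last target. There are 200 camera calls.

TASK

Clamp the circuit board in the fixture for rework: set the orange wedge nose first in the fixture's channel and let go of it, then take the blue screwdriver and tap the wedge in with the butt of its handle until light taps no longer move it forward and the board is held tight. Drive the wedge with the screwdriver only, not with the fingers, and do not crush the board or disturb the other things on the bench. Lay the screwdriver down on the bench when you are done.

Things in the scene. Friction and masses are not known exactly. Their poses are not given: they have to be found in the camera images.
- fixture: Fixed board fixture: dark grey base plate 190 x 150 mm, its top 12 mm above the bench, with a tongue 44 mm wide (x -95 to -51 mm) that carries the wedge's tail and runs out to y = -150 mm. Origin: centre of the plate's underside (tongue left out), on the bench. x runs from the near steel bar to the far fence; y is the direction in which the wedge is driven.
- channel (a point): Foot of the steel bar's inner face, on the plate (fixture x -80, y 0, z 12 mm). The wedge channel lies on the plate between this bar (24 mm high, y -67 to +67) and the sloping back of the jaw (30 mm high, y -45 to +40), open above and at both ends. Jaw fully back: 17 mm wide at y = -45, narrowing 2 mm in every 11 mm to 2 mm at y = +40; wider by what the jaw is forward.
- jaw: Sliding jaw of the fixture; moves only along fixture +x, toward the board, as the wedge goes in (slide friction 2 N). Its origin is the fixture's origin when it is fully back; it starts 0 to 1.5 mm forward. Toward the board it carries a rubber-faced spring plate: preload 6 N, 10 N per mm, 1.2 mm of give, then solid (18 N).
- board: Green circuit board with a steel shield, 122 x 100 x 32 mm, standing loose on the plate between jaw and far fence. Origin: centre of its underside. Do not handle it: the jaw pushes it against the fence, which is bolted at settings up to 7 mm apart from start to start (2 to 11 mm of play in all), so the wedge comes tight at depths up to 35 mm apart, to be felt. Grip 8 N or more, never over 30 N.
- wedge: Orange plastic wedge, slippery (friction 0.3), 60 to 130 g, 142 mm long, 26 mm high, lying flat. Origin: centre of its underside; +y points to the nose. Flat side at x = -15 mm (goes along the steel bar), sloping side toward +x: 10 mm wide at the nose, 30 mm at y = -39; from there to the butt, y = -71, the sides are parallel: grip it there from above. In the channel its axes are the fixture's.
- wedge_nose (a point): Middle of the wedge's nose, 13 mm above its underside. Jaw fully back, the slope first touches with the nose at fixture y = -5 mm (5.5 mm later per mm the jaw is forward). Let go of the wedge with the nose beyond y = -35 mm, before driving it. Tight, the nose stands at about y = +15 to +60 mm, the head still outside the jaw.
- wedge_butt (a point): Middle of the wedge's butt face (30 x 26 mm), 13 mm above its underside: the face to tap. Driving takes 2 to 4 N while the jaw runs free, jumps to 5 to 8 N when the board meets the fence, then climbs 1 to 2 N per mm; taps that stop at 12 N are right, over 18 N may crush the board. It holds by friction and eases out less than 3 mm after.
- screwdriver: Blue precision screwdriver, 181 mm long, 42 g, lying on the bench (it may have rolled). +y points from the blade to the butt. The round handle, diameter 21 mm, runs from y = +4 to +90 mm; the blade, diameter 4 mm, from y = +4 to -91 mm.
- handle_mid (a point): On the axis of the screwdriver's handle, 43 mm from its butt; 10 to 11 mm above the bench when lying.
- handle_butt (a point): Centre of the butt end of the screwdriver's handle: the end to tap with.
- spray_bottle: White pump bottle, 66 x 66 x 104 mm, a bystander. Origin: centre of its underside.
- multimeter: Black multimeter, 150 x 68 x 43 mm, a bystander. Origin: centre of its underside.
- side_cutters: Yellow-handled side cutters, 48 x 91 x 10 mm, a bystander. Origin: centre of its underside.
- flux_tin: Round white tin, 60 mm wide, 21 mm high, a bystander. Origin: centre of its underside.

How it is judged:
By the outcome, as a careful person would: the job done as asked, in the order asked, and still so for the second after the job is handed in, with the robot touching nothing.
It also fails if it takes over 67 s, if anything falls off the work surface, if the arm or the gripper's body presses on something with over 40 N, if the wrist force passes 120 N, or if a joint passes its speed limit or range.

## Working session

There is one attempt and no reset: what is moved stays moved. The work goes in short steps, Python scripts to look and compute and a shell command to move; the robot and the scene stay as the last step left them, time stands still between calls to the robot, and variables do not carry over. Pictures are saved under pics/ and viewed, at most 13 in all, crops included, and the job is handed in when it is done.

```bash
mkdir -p pics; cat > h.py <<'E'
import numpy as np, cv2
from scipy.spatial.transform import Rotation as R
from workcell import r
def shot(name,fn=None):
    s=r.sense(); c=r.camera(name)
    if name=="wrist":
        T=np.eye(4);T[:3,:3]=R.from_quat(s["ee_rot"]).as_matrix();T[:3,3]=s["eef_pos"]
        T=T@np.array(c["tool_from_camera"]); c["rotation"]=T[:3,:3];c["xyz"]=T[:3,3]
    c["rotation"]=np.array(c["rotation"]); c["xyz"]=np.array(c["xyz"])
    if c["rotation"].shape!=(3,3): c["rotation"]=R.from_quat(c["rotation"]).as_matrix()
    if fn: cv2.imwrite("pics/"+fn,c["image"])
    return c
def ray(c,u,v):
    d=c["rotation"]@np.array([(u-c["cx"])/c["fx"],(v-c["cy"])/c["fy"],1.]); return c["xyz"],d/np.linalg.norm(d)
def plane(c,u,v,z):
    o,d=ray(c,u,v); return o+d*(z-o[2])/d[2]
def proj(c,p):
    q=c["rotation"].T@(np.array(p)-c["xyz"]); return np.array([c["fx"]*q[0]/q[2]+c["cx"],c["fy"]*q[1]/q[2]+c["cy"]])
def tri(c1,p1,c2,p2):
    o1,d1=ray(c1,*p1);o2,d2=ray(c2,*p2)
    t=np.linalg.lstsq(np.c_[d1,-d2],o2-o1,rcond=None)[0]
    a,b=o1+t[0]*d1,o2+t[1]*d2; return (a+b)/2,np.linalg.norm(a-b)
E
python3 - <<'E'
from h import *
a=shot("top","top.png");b=shot("scene","scene.png");w=shot("wrist","wrist.png")
for c in(a,b,w):print(c["xyz"],c["rotation"].round(3).tolist(),c["fx"],c["cx"],c["cy"])
print(w["tool_from_camera"]);s=r.sense();print(s)
E
```

```text
[ 0.32463824 -0.04277034  1.51616249] [[0.029, -0.985, 0.17], [-1.0, -0.027, 0.013], [-0.008, -0.17, -0.985]] 470.6728720324397 279.64868195530244 215.16455917051186
[-0.14179422 -0.50985666  0.67752894] [[0.544, -0.501, 0.673], [-0.839, -0.332, 0.431], [0.007, -0.8, -0.601]] 385.1846297468696 281.22957222460064 209.48837474148038
[0.17433913 0.52785403 0.37347945] [[0.453, 0.843, 0.29], [0.892, -0.428, -0.148], [-0.0, 0.325, -0.946]] 336.8673673496243 282.2630070949823 204.96340359560475
[[-8.27233020e-04 -9.45569034e-01 -3.25420525e-01  8.29508777e-02]
 [ 9.99999295e-01 -1.05958222e-03  5.36769146e-04 -2.85643976e-04]
 [-8.52362084e-04 -3.25419852e-01  9.45569243e-01 -1.42837315e-01]
 [ 0.00000000e+00  0.00000000e+00  0.00000000e+00  1.00000000e+00]]
{'time': 0.15, 'q': array([1.10198879e+00, 8.73354604e-02, 1.75341525e-01, 1.65978245e+00,
       2.29771244e-06, 1.57077851e+00]), 'qvel': array([-0.0003289 ,  0.00023131,  0.00359738,  0.00029289,  0.00038376,
       -0.00034725]), 'joint_torque': array([-9.53036033e-05, -5.20759463e+01,  4.65044975e+01,  1.38414541e-02,
        1.08695227e-05, -1.24928906e-05]), 'eef_pos': array([0.24843038, 0.4905182 , 0.230758  ]), 'ee_rot': array([ 2.32254409e-01,  9.72654949e-01, -4.76358385e-04, -1.14936878e-04]), 'wrist_force': array([0.24462198, 0.39791727, 0.32517657]), 'wrist_torque': array([0.01281461, 0.02025379, 0.00182599]), 'gripper_force': 0.0, 'gripper_width': 0.085433091226366}
```

```bash
python3 -c "
import cv2,numpy as np
a=cv2.imread('pics/top.png');cv2.imwrite('pics/top2.png',cv2.resize(a,(800,600),interpolation=cv2.INTER_CUBIC))
a=cv2.imread('pics/scene.png');cv2.imwrite('pics/scene2.png',cv2.resize(a,(800,600),interpolation=cv2.INTER_CUBIC))"
```

```text
(no output)
```

View pics/top2.png

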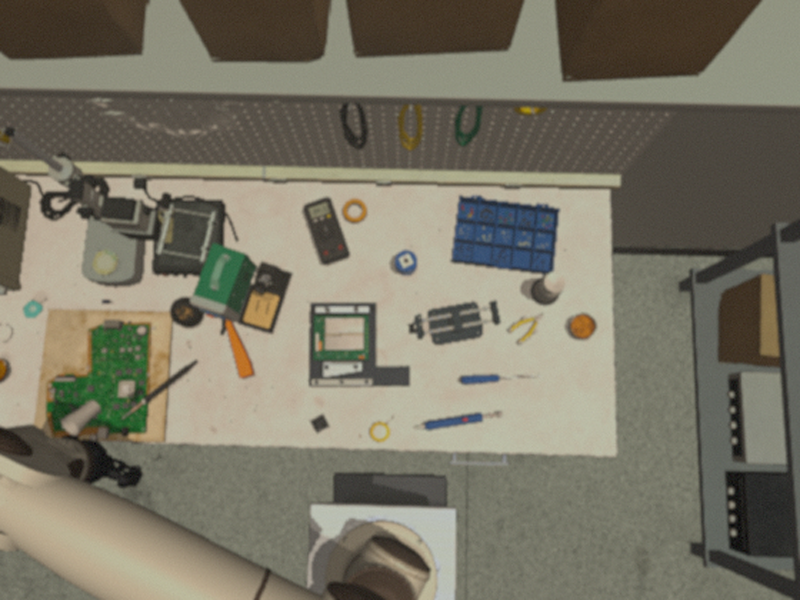

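View pics/scene2.png

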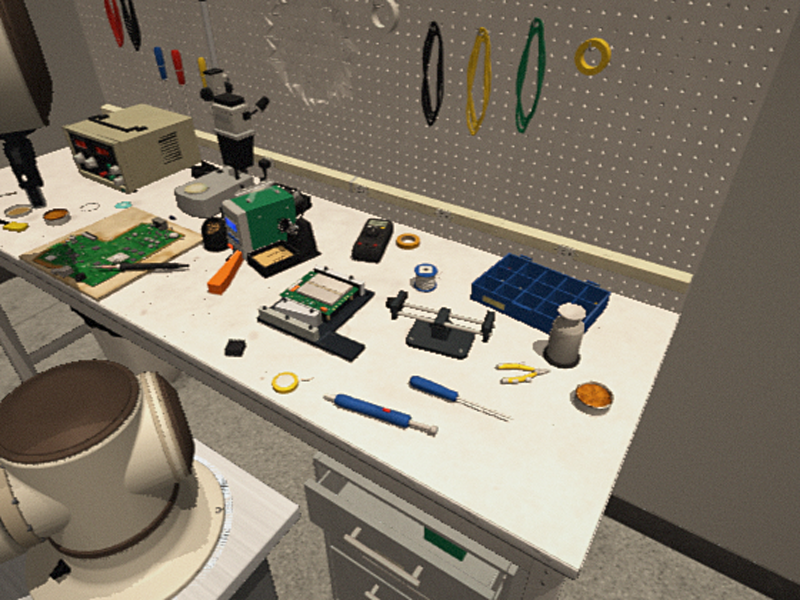

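The top view shows the fixture at (342,345) with its tongue running right, so its x and y roughly match the world's. The wedge is at (240,348), nose up. The screwdriver handle is at (480,379), butt to the left. The scene view agrees, with the wedge at (226,270) and the handle at (433,388).

```bash
python3 - <<'E'
from h import *
a=shot("top");b=shot("scene")
def masks(c):
    h=cv2.cvtColor(c["image"],cv2.COLOR_BGR2HSV)
    return {"or":cv2.inRange(h,(6,170,120),(16,255,255)),"bl":cv2.inRange(h,(100,120,40),(125,255,220))}
for n,c in(("top",a),("scene",b)):
    for k,m in masks(c).items():
        cs,_=cv2.findContours(m,cv2.RETR_EXTERNAL,cv2.CHAIN_APPROX_NONE)
        for q in cs:
            if cv2.contourArea(q)>40:
                (x,y),wh,an=cv2.minAreaRect(q); print(n,k,(round(x),round(y)),np.round(wh),round(an),cv2.contourArea(q),plane(c,x,y,.012).round(3), cv2.boxPoints(cv2.minAreaRect(q)).round().tolist())
s=.7
for p in [(309,303),(376,303),(376,367),(410,367),(410,386),(309,386)]: print("fx",plane(a,p[0]*s,p[1]*s,.012).round(3))
for p in [(229,320),(250,377)]: print("wd",plane(a,p[0]*s,p[1]*s,.02).round(3))
for p in [(459,379),(500,378),(537,377)]: print("sd",plane(a,p[0]*s,p[1]*s,.01).round(3))
for n,p,q in [("wbutt",(247,376),(214,289)),("tongue",(410,386),(354,358)),("hbutt",(459,379),(412,382))]:
    print(n,tri(a,(p[0]*s,p[1]*s),b,(q[0]*s,q[1]*s)))
E
```

```text
top or (167, 243) [40.  8.] 74 213.0 [0.482 0.338 0.012] [[157.0, 225.0], [165.0, 223.0], [176.0, 261.0], [168.0, 263.0]]
top or (408, 228) [13. 13.] 45 143.0 [ 0.553 -0.435  0.012] [[398.0, 228.0], [408.0, 219.0], [417.0, 228.0], [408.0, 238.0]]
top bl (378, 182) [11. 11.] 90 47.0 [ 0.701 -0.343  0.012] [[373.0, 177.0], [384.0, 177.0], [384.0, 188.0], [373.0, 188.0]]
top bl (359, 181) [23. 12.] 4 174.0 [ 0.706 -0.278  0.012] [[347.0, 186.0], [348.0, 174.0], [371.0, 175.0], [370.0, 187.0]]
top bl (336, 178) [26. 12.] 5 158.0 [ 0.714 -0.204  0.012] [[323.0, 182.0], [324.0, 171.0], [349.0, 173.0], [348.0, 185.0]]
top bl (380, 168) [12. 11.] 8 52.0 [ 0.75  -0.347  0.012] [[373.0, 173.0], [374.0, 162.0], [386.0, 164.0], [385.0, 174.0]]
top bl (361, 166) [12. 11.] 9 61.5 [ 0.755 -0.287  0.012] [[355.0, 171.0], [357.0, 160.0], [368.0, 162.0], [366.0, 173.0]]
top bl (339, 163) [28. 11.] 7 132.0 [ 0.763 -0.213  0.012] [[325.0, 167.0], [326.0, 156.0], [353.0, 159.0], [352.0, 171.0]]
top bl (358, 150) [34. 14.] 23 107.5 [ 0.811 -0.275  0.012] [[339.0, 150.0], [345.0, 137.0], [376.0, 150.0], [3
[... 720 characters left out ...]
, [342.0, 169.0], [428.0, 202.0], [412.0, 244.0]]
scene bl (111, 39) [13.  4.] 77 40.5 [1.602 2.019 0.012] [[107.0, 33.0], [111.0, 32.0], [114.0, 45.0], [110.0, 46.0]]
fx [0.588 0.184 0.012]
fx [0.592 0.031 0.012]
fx [0.447 0.026 0.012]
fx [ 0.449 -0.05   0.012]
fx [ 0.407 -0.051  0.012]
fx [0.401 0.174 0.012]
wd [0.543 0.361 0.02 ]
wd [0.416 0.305 0.02 ]
sd [ 0.426 -0.16   0.01 ]
sd [ 0.431 -0.251  0.01 ]
sd [ 0.435 -0.333  0.01 ]
wbutt (array([0.42067164, 0.31262801, 0.01033274]), np.float64(0.004705561282000171))
tongue (array([ 0.40953444, -0.05393392,  0.01349269]), np.float64(0.007841636882375555))
hbutt (array([ 0.42852539, -0.16333202, -0.00079271]), np.float64(0.006610035947459692))
```

```bash
python3 -m pendant '{"rows": [[[0,0,-10,-0.05,-0.014,0,0.085],[0,0,-20,-0.1,-0.028,0,0.085],[0,0,-30,-0.15,-0.042,0,0.085],[0,0,-40,-0.2,-0.056,0,0.085],[0,0,-50,-0.25,-0.07,0,0.085],[0,0,-51,-0.25,-0.07,0,0.085],[0,0,-51,-0.25,-0.07,0,0.085]]]}'
cat > m.py <<'E'
from h import *
def orange(c):
    h=cv2.cvtColor(c["image"],cv2.COLOR_BGR2HSV); m=cv2.inRange(h,(5,150,70),(18,255,255))
    cs,_=cv2.findContours(m,cv2.RETR_EXTERNAL,cv2.CHAIN_APPROX_NONE); return max(cs,key=cv2.contourArea)
E
python3 - <<'E'
from m import *
c=shot("wrist","w1.png"); q=orange(c); print(r.sense()["eef_pos"],cv2.contourArea(q)); p=cv2.approxPolyDP(q,4,True)[:,0]
for u in p: print(u,plane(c,*u,.026).round(4),plane(c,*u,0).round(4))
E
```

```text
time: 1.12
eef_pos: [0.4398, 0.3153, 0.2312]
ee_rot: [-0.208, 0.978, 0.0, -0.0]
wrist_force: [-0.0, -0.7, 0.0]
gripper_width: 0.0851
gripper_force: 0.0
[0.43943308 0.31570048 0.2312089 ] 2269.5
[274 152] [0.4238 0.2979 0.026 ] [0.4283 0.2992 0.    ]
[271 192] [0.4648 0.3122 0.026 ] [0.4724 0.3146 0.    ]
[278 261] [0.5382 0.3527 0.026 ] [0.5512 0.3582 0.    ]
[284 270] [0.5462 0.3639 0.026 ] [0.5598 0.3702 0.    ]
[300 158] [0.4186 0.3252 0.026 ] [0.4226 0.3286 0.    ]
```

View pics/w1.png

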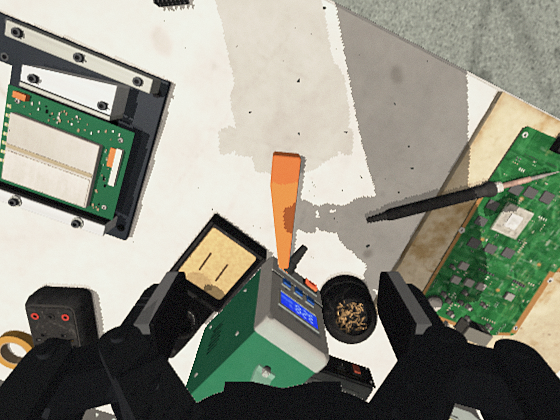

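Wrist view: wedge butt at the top (274–300,155), nose at (284,270) by the solder station, flat side on the right. I'll take a closer second view to get the angle and height.

```bash
python3 -m pendant '{"rows": [[[0,0,0,0.005,0,0.03,0.085],[0,0,0,0.01,0,0.06,0.085],[0,0,0,0.02,0,0.09,0.085],[0,0,0,0.02,0,0.1,0.085],[0,0,0,0.02,0,0.1,0.085]]]}'
python3 - <<'E'
from m import *
c=shot("wrist","w2.png"); q=orange(c); print(r.sense()["eef_pos"],cv2.contourArea(q)); p=cv2.approxPolyDP(q,4,True)[:,0]
for u in p: print(u,plane(c,*u,.026).round(4),plane(c,*u,0).round(4))
x,y,w,h=cv2.boundingRect(q);cv2.imwrite("pics/w2c.png",cv2.resize(c["image"][max(0,y-30):y+h+40,x-60:x+w+60],None,fx=2.5,fy=2.5)); print(x,y,w,h)
E
```

```text
time: 1.8
eef_pos: [0.4213, 0.3077, 0.1315]
ee_rot: [-0.209, 0.978, 0.0, -0.0]
wrist_force: [0.4, -1.0, -0.0]
gripper_width: 0.0852
gripper_force: 0.0
[0.42180863 0.30778821 0.13225731] 3906.5
[271 196] [0.4205 0.2968 0.026 ] [0.4283 0.2993 0.    ]
[266 247] [0.4621 0.3104 0.026 ] [0.4743 0.3144 0.    ]
[276 338] [0.5418 0.3545 0.026 ] [0.5624 0.3631 0.    ]
[282 344] [0.5457 0.3622 0.026 ] [0.5667 0.3716 0.    ]
[289 338] [0.5371 0.3652 0.026 ] [0.5571 0.3749 0.    ]
[305 207] [0.4179 0.3246 0.026 ] [0.4254 0.3301 0.    ]
[301 198] [0.4125 0.3186 0.026 ] [0.4195 0.3235 0.    ]
266 196 40 149
```

View pics/w2c.png

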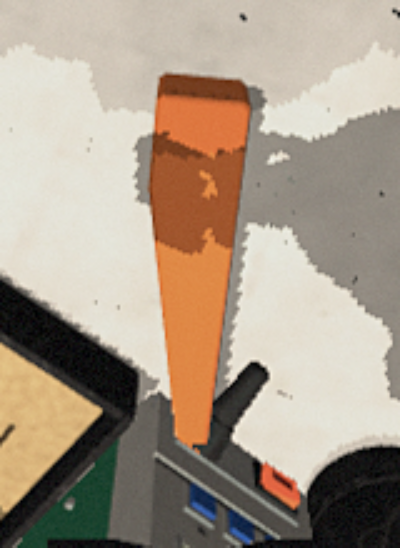

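The crop shows the top butt edge from (160,95) to (248,102), the foot of the butt face below it in the picture at y≈80, and the flat edge running down to the nose at (208,446).

```bash
python3 - <<'E'
from m import *
c=shot("wrist"); f=lambda u,v,z=.026:plane(c,206+u/2.5,166+v/2.5,z)[:2]
A,B,C,D,H=f(160,95),f(248,102),f(175,443),f(208,446),f(151,185)
for n,v in zip("ABCDH",(A,B,C,D,H)):print(n,v.round(4))
print("width",np.linalg.norm(A-B),"len",np.linalg.norm(B-D),"noseW",np.linalg.norm(C-D))
print("ang flat",np.degrees(np.arctan2(*(D-B)[::-1])),"head",np.degrees(np.arctan2(*(H-A)[::-1])),"butt-90",np.degrees(np.arctan2(*(B-A)[::-1]))-90)
# height from two views: same butt corners in view 1 unknown -> bottom edge test
print(f(162,78,0),f(245,82,0))
a=np.radians(17);print("tool yaw y",np.degrees(np.arctan2(*R.from_quat(r.sense()["ee_rot"]).as_matrix()[:2,1][::-1])))
E
```

```text
A [0.4276 0.2989]
B [0.4185 0.3251]
C [0.5485 0.3573]
D [0.5448 0.3689]
H [0.4572 0.3086]
width 0.027658564096942156 len 0.13372511058473338 noseW 0.01212196486207164
ang flat 19.122286243736053 head 18.038075461032573 butt-90 19.283773039441357
[0.43022747 0.29987686] [0.41991323 0.32647006]
tool yaw y 114.15651167874303
```

```bash
python3 -m pendant '{"rows": [[[0,0,5.2,-0.02,0.002,0.03,0.085],[0,0,5.2,-0.021,0.002,0.07,0.085],[0,0,5.2,-0.021,0.002,0.1,0.085],[0,0,5.2,-0.021,0.002,0.115,0.085],[0,0,5.2,-0.021,0.002,0.124,0.085],[0,0,5.2,-0.021,0.002,0.124,0.06],[0,0,5.2,-0.021,0.002,0.124,0.03],[0,0,5.2,-0.021,0.002,0.124,0.015]]]}'
python3 -m pendant '{"rows": [[[0,0,0,0,0,0,0.01],[0,0,0,0,0,0,0.01],[0,0,0,0,0,0,0.01]]]}'
```

```text
time: 2.9
eef_pos: [0.4404, 0.3178, 0.0082]
ee_rot: [-0.165, 0.986, 0.0, 0.001]
wrist_force: [-0.7, 0.3, -0.1]
gripper_width: 0.0316
gripper_force: 0.0
time: 3.28
eef_pos: [0.4405, 0.3179, 0.0083]
ee_rot: [-0.165, 0.986, 0.0, 0.001]
wrist_force: [-0.9, -0.5, 6.5]
gripper_width: 0.0282
gripper_force: 60.9
```

```bash
python3 -m pendant '{"rows": [[[0,0,0,0.01,0,-0.003,0.01],[0,0,0,0.03,0,-0.006,0.01],[0,0,0,0.04,0,-0.03,0.01],[0,0,0,0.04,0,-0.07,0.01],[0,0,0,0.04,0,-0.12,0.01],[0,0,0,0.04,0,-0.14,0.01]]]}'
python3 - <<'E'
from m import *
c=shot("wrist","w3.png"); s=r.sense(); print(s["gripper_width"],s["wrist_force"],s["eef_pos"],s["q"])
q=orange(c);print(cv2.approxPolyDP(q,4,True)[:,0].tolist())
E
```

```text
time: 4.03
eef_pos: [0.4022, 0.3047, 0.1503]
ee_rot: [-0.165, 0.986, 0.001, 0.001]
wrist_force: [0.0, 0.1, -1.4]
gripper_width: 0.0288
gripper_force: 60.1
0.028721134277249993 [ 0.11230222 -0.20509602  1.81525585] [0.40256812 0.30505004 0.15176095] [ 6.48424865e-01 -4.05528023e-02 -1.07522135e-01  1.49900651e+00
  4.29211467e-05  3.17687603e-01]
[[256, 231], [247, 256], [250, 322], [267, 384], [288, 387], [313, 381], [318, 258], [309, 231]]
```

View pics/w3.png

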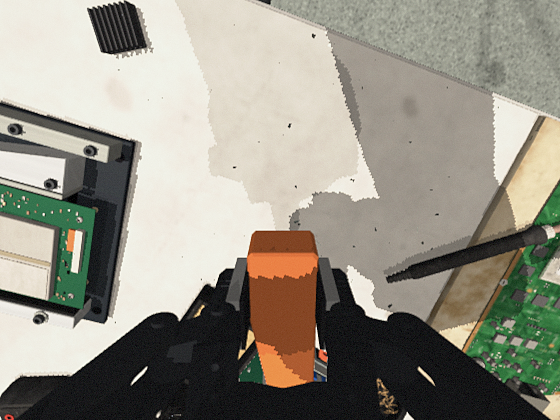

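The wedge sits straight in the fingers, with its butt's top edge at (250–318,255). Next I carry it toward the fixture, turn it, and look at the tongue and bar from there.

```bash
python3 -m pendant '{"rows": [[[0,0,-9,0.011,-0.044,0,0.01],[0,0,-18,0.022,-0.088,0,0.01],[0,0,-28,0.034,-0.133,0,0.01],[0,0,-38,0.046,-0.178,0,0.01],[0,0,-48,0.058,-0.225,0,0.01],[0,0,-57,0.069,-0.27,0,0.01],[0,0,-66,0.08,-0.315,0,0.01],[0,0,-72,0.09,-0.355,0,0.01]]]}'
python3 -m pendant '{"rows": [[[0,0,0,0,0,0,0.01]]]}'
python3 - <<'E'
from m import *
w3=None
c=shot("wrist","w4.png"); s=r.sense(); print(s["eef_pos"],s["ee_rot"],s["q"])
T=np.array(c["tool_from_camera"])
def tp(u,v,z):
    d=T[:3,:3]@np.array([(u-c["cx"])/c["fx"],(v-c["cy"])/c["fy"],1]);o=T[:3,3];return o+d*(z-o[2])/d[2]
print(tp(250,254,-.018),tp(318,257,-.018),tp(256,231,.008),tp(309,231,.008))
cv2.imwrite("pics/w4.png",cv2.resize(c["image"],(800,600),interpolation=cv2.INTER_CUBIC))
E
```

```text
time: 5.08
eef_pos: [0.4314, -0.062, 0.1464]
ee_rot: [0.714, -0.7, -0.0, 0.0]
wrist_force: [1.0, -0.2, -0.5]
gripper_width: 0.0289
gripper_force: 60.1
time: 5.2
eef_pos: [0.4315, -0.0625, 0.1462]
ee_rot: [0.712, -0.702, -0.0, 0.001]
wrist_force: [-0.3, 1.4, -1.4]
gripper_width: 0.0283
gripper_force: 60.1
[ 0.43145802 -0.06125732  0.14631832] [ 7.11753298e-01 -7.02429085e-01 -6.68075664e-04  4.20610097e-04] [-1.41113064e-01 -2.00286508e-01 -2.62228624e-01  1.51042859e+00
  1.19570701e-04 -1.72509601e+00]
[ 0.02024853 -0.01421836 -0.018     ] [ 0.01884144  0.01390402 -0.018     ] [ 0.01927292 -0.01368359  0.008     ] [0.01925206 0.01211513 0.008     ]
```

View pics/w4.png

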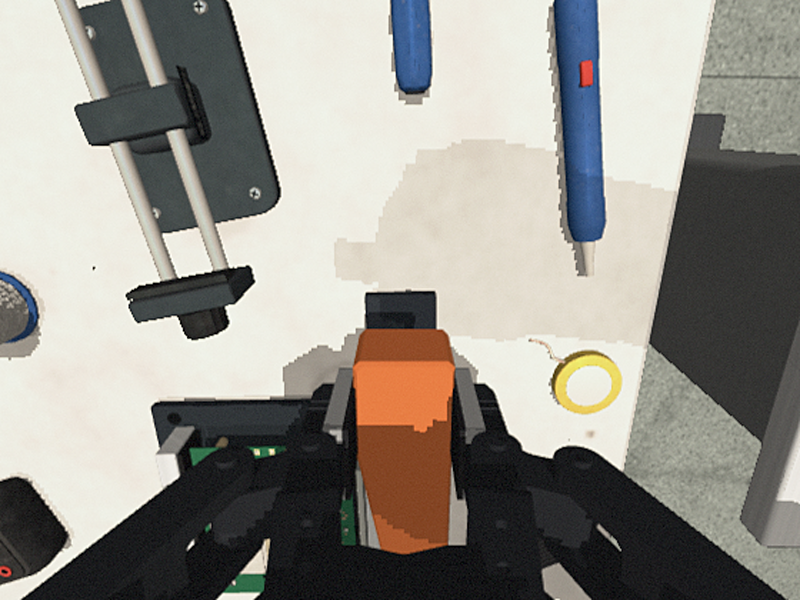

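The tongue's end is at (366–437,292) and the plate corner at (152,402). The wedge hides the channel. I'll fit the fixture's pose from the plate corners in this view and the previous one.

```bash
cat > fx.py <<'E'
from m import *
def cam(fn,pos,quat):
    c=r.camera("wrist"); T=np.eye(4);T[:3,:3]=R.from_quat(quat).as_matrix();T[:3,3]=pos
    T=T@np.array(c["tool_from_camera"]); c["rotation"]=T[:3,:3];c["xyz"]=T[:3,3];c["image"]=cv2.imread("pics/"+fn);return c
E
python3 - <<'E'
from fx import *
c4=shot("wrist"); c3=cam("w3.png",[.40257,.30505,.15176],[-.165,.986,.001,.001])
c1=cam("w1.png",[.43943,.3157,.2312],[-.208,.978,0,0])
def dark(c,box):
    u0,v0,u1,v1=box; g=cv2.cvtColor(c["image"],cv2.COLOR_BGR2HSV)[v0:v1,u0:u1,2]; m=(g<75).astype(np.uint8)
    m=cv2.morphologyEx(m,cv2.MORPH_OPEN,np.ones((3,3)))
    cs,_=cv2.findContours(m,cv2.RETR_EXTERNAL,cv2.CHAIN_APPROX_NONE);q=max(cs,key=cv2.contourArea);return cv2.approxPolyDP(q,3,True)[:,0]+[u0,v0]
for n,c,b in(("w4t",c4,(235,195,325,232)),("w4p",c4,(95,270,215,420)),("w3",c3,(0,90,160,345)),("w1",c1,(0,0,190,260))):
    print(n,[(u.tolist(),plane(c,*u,.012)[:2].round(4).tolist()) for u in dark(c,b)])
E
```

```text
w4t [([304, 204], [0.4131, -0.0513]), ([256, 204], [0.4549, -0.0508]), ([256, 229], [0.4552, -0.0272]), ([304, 229], [0.4124, -0.0277])]
w4p [([214, 278], [0.4954, 0.0233]), ([106, 283], [0.5977, 0.0298]), ([111, 309], [0.5975, 0.059]), ([124, 296], [0.5827, 0.044]), ([135, 296], [0.5722, 0.0439]), ([136, 300], [0.5718, 0.0484]), ([124, 316], [0.586, 0.067]), ([125, 335], [0.5882, 0.0898]), ([95, 358], [0.6232, 0.1192]), ([95, 419], [0.6376, 0.2047]), ([150, 419], [0.5764, 0.2041]), ([185, 376], [0.5323, 0.142]), ([189, 377], [0.5282, 0.1433]), ([187, 400], [0.5329, 0.1756]), ([179, 419], [0.5441, 0.2037]), ([214, 419], [0.505, 0.2033])]
w3 [([0, 103], [0.4068, 0.0664]), ([122, 142], [0.406, 0.1644]), ([113, 145], [0.411, 0.1577]), ([116, 157], [0.4202, 0.1618]), ([113, 160], [0.4236, 0.1599]), ([109, 151], [0.4171, 0.1554]), ([107, 163], [0.4279, 0.1555]), ([85, 158], [0.4296, 0.1372]), ([85, 186], [0.4544, 0.1407]), ([63, 197], [0.4708, 0.1239]), ([65, 201], [0.474, 0.126]), ([98, 208], [0.4711, 0.1545]), ([84, 302], [0.5744, 0.1567]), ([91, 299], [0.5687, 0.1627]), ([91, 306], [0.5769, 0.1639]), ([84, 318], [0.5935, 0.1594]), ([104, 322], [0.5918, 0.1792]), ([134, 142], [0.4028, 0.1738])]
w1 [([134, 88], [0.423, 0.1427]), ([129, 89], [0.426, 0.1383]), ([125, 115], [0.4526, 0.1414]), ([110, 119], [0.4629, 0.1281]), ([111, 123], [0.4665, 0.1301]), ([135, 133], [0.4663, 0.156]), ([114, 212], [0.5627, 0.1586]), ([117, 221], [0.5722, 0.1646]), ([109, 231], [0.5883, 0.1593]), ([123, 239], [0.5917, 0.177]), ([130, 229], [0.5759, 0.1811]), ([160, 121], [0.4437, 0.1765]), ([142, 166], [0.4978, 0.1728]), ([149, 134], [0.4613, 0.1698]), ([131, 123], [0.458, 0.1493]), ([138, 93], [0.426, 0.1477])]
```

```bash
cat >> fx.py <<'E'
F=np.array([[-95,-150],[-51,-150],[95,-75],[95,75],[-95,75]])/1e3
W=np.array([[.4128,-.0515],[.4554,-.0513],[.5977,.0298],[.5918,.1785],[.4028,.1738]])
def fit(F,W):
    f,w=F-F.mean(0),W-W.mean(0); a=np.arctan2((f[:,0]*w[:,1]-f[:,1]*w[:,0]).sum(),(f*w).sum())
    M=np.array([[np.cos(a),-np.sin(a)],[np.sin(a),np.cos(a)]]); return M,W.mean(0)-M@F.mean(0),np.degrees(a)
M,O,A=fit(F,W)
def go(p,z,yaw):  # tool shift/turn to bring TCP to world p,z and tool-y yaw (deg)
    s=r.sense();Q=R.from_quat(s["ee_rot"]).as_matrix();d=Q.T@(np.r_[p,z]-s["eef_pos"]);y=np.degrees(np.arctan2(Q[1,1],Q[0,1]))
    return d.round(4),"turn z",round(-((yaw-y+180)%360-180),2)
E
python3 - <<'E'
from fx import *
print(M,O,A,((F@M.T+O-W)*1e3).round(1).tolist())
p=M@[-.0635,-.060-.071-.0517]+O; print(p,go(p,.06,180+A),go(p,.0225,180+A))
E
```

```text
[[ 0.99929077 -0.03765584]
 [ 0.03765584  0.99929077]] [0.50059825 0.10121217] 2.15803117936934 [[-1.5, -0.8], [-0.1, 0.7], [0.7, 0.0], [0.9, 1.2], [0.0, -1.2]]
[ 0.44402301 -0.0837494 ] (array([ 0.0242, -0.0118,  0.0868]), 'turn z', np.float64(-1.22)) (array([ 0.0243, -0.0119,  0.1243]), 'turn z', np.float64(-1.22))
```

```bash
python3 -m pendant '{"rows": [[[0,0,-1.2,0.012,-0.006,0.02,0.01],[0,0,-1.2,0.024,-0.012,0.06,0.01],[0,0,-1.2,0.024,-0.012,0.09,0.01],[0,0,-1.2,0.024,-0.012,0.11,0.01],[0,0,-1.2,0.024,-0.012,0.12,0.01],[0,0,-1.2,0.024,-0.012,0.124,0.01],[0,0,-1.2,0.024,-0.012,0.125,0.01]]]}'
python3 - <<'E'
from fx import *
s=r.sense();c=shot("wrist","w5.png");b=shot("scene","s5.png");print(s["wrist_force"],s["eef_pos"],(M.T@(s["eef_pos"][:2]-O)).round(4),go(s["eef_pos"][:2],.02,180+A))
a=c["image"][150:420,130:430];d=b["image"][150:290,120:320]
cv2.imwrite("pics/v5.png",np.hstack([cv2.resize(a,(333,300)),cv2.resize(d,(429,300),interpolation=cv2.INTER_CUBIC)]))
E
```

```text
time: 6.28
eef_pos: [0.445, -0.084, 0.0228]
ee_rot: [0.72, -0.694, 0.0, -0.0]
wrist_force: [-0.4, -0.5, -1.3]
gripper_width: 0.0289
gripper_force: 60.1
[-0.39321305 -0.47692417 -1.26792164] [ 0.4450259  -0.08404027  0.02281082] [-0.0625 -0.183 ] (array([-0.0002,  0.    ,  0.0029]), 'turn z', np.float64(-0.01))
```

View pics/v5.png

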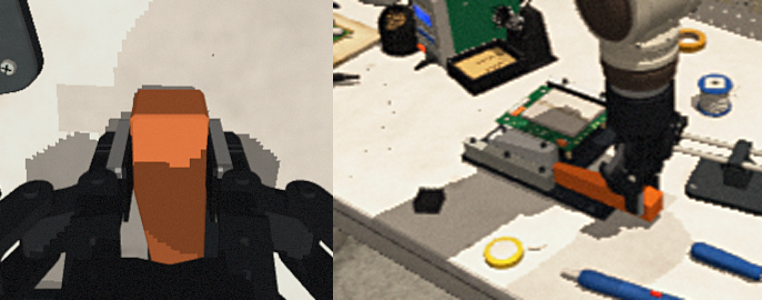

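The wedge lies along the tongue with its nose at the mouth of the channel. I'll lower it until it touches, then feel for the bar sideways.

```bash
python3 -m pendant '{"rows": [[[0,0,0,0,0,0.0015,0.01],[0,0,0,0,0,0.002,0.01]]]}'; python3 -m pendant '{"rows": [[[0,0,0,-0.01,0,0,0.01],[0,0,0,-0.01,0.001,0,0.01]]]}'; python3 -m pendant '{"rows": [[[0,0,0,0,0.001,0,0.01],[0,0,0,0,0.001,0,0.01]]]}';python3 -m pendant '{"rows": [[[0,0,0,0,0.001,0,0.01],[0,0,0,0,0.001,0,0.01]]]}'
```

```text
time: 6.62
eef_pos: [0.4448, -0.0843, 0.0205]
ee_rot: [0.72, -0.694, 0.0, -0.0]
wrist_force: [0.1, -0.5, -0.1]
gripper_width: 0.0288
gripper_force: 60.1
time: 6.88
eef_pos: [0.4433, -0.0737, 0.0204]
ee_rot: [0.72, -0.694, -0.0, -0.0]
wrist_force: [0.6, 0.5, -0.5]
gripper_width: 0.0285
gripper_force: 60.1
time: 7.12
eef_pos: [0.4422, -0.0744, 0.0203]
ee_rot: [0.72, -0.694, 0.0, -0.0]
wrist_force: [-0.1, -0.5, -0.9]
gripper_width: 0.0285
gripper_force: 60.1
time: 7.38
eef_pos: [0.4418, -0.0745, 0.0205]
ee_rot: [0.72, -0.694, 0.0, -0.0]
wrist_force: [3.8, 2.6, -0.3]
gripper_width: 0.0286
gripper_force: 60.1
```

```bash
python3 -m pendant '{"rows": [[[0,0,0,0,-0.0015,0,0.01],[0,0,0,-0.008,-0.0015,0,0.01],[0,0,0,-0.016,-0.0015,0,0.01],[0,0,0,-0.022,-0.0015,0,0.01],[0,0,0,-0.025,-0.0015,0,0.01]]]}'; python3 -m pendant '{"rows": [[[0,0,0,0,0,0.0006,0.01],[0,0,0,0,0,0.0006,0.01]]]}'
```

```text
time: 8.0
eef_pos: [0.4418, -0.0488, 0.0203]
ee_rot: [0.72, -0.694, 0.0, 0.0]
wrist_force: [0.1, -1.4, 2.7]
gripper_width: 0.029
gripper_force: 60.5
time: 8.25
eef_pos: [0.4421, -0.0489, 0.0203]
ee_rot: [0.72, -0.694, -0.0, -0.001]
wrist_force: [-1.1, 3.5, 7.3]
gripper_width: 0.0286
gripper_force: 61.1
```

```bash
python3 -m pendant '{"rows": [[[0,0,0,0,0,0,0.05],[0,0,0,0,0,0,0.05],[0,0,0,0,0,-0.02,0.05],[0,0,0,0,0,-0.06,0.05],[0,0,0,0.02,0,-0.1,0.085],[0,0,0,0.04,0,-0.14,0.085],[0,0,0,0.04,0,-0.14,0.085]]]}'
python3 - <<'E'
from fx import *
s=r.sense();c=shot("wrist","w6.png");print(s["eef_pos"]);cv2.imwrite("pics/w6b.png",cv2.resize(c["image"],(800,600),interpolation=cv2.INTER_CUBIC))
q=orange(c); print([(u.tolist(),(M.T@(plane(c,*u,.038)[:2]-O)).round(4).tolist()) for u in cv2.approxPolyDP(q,3,True)[:,0]])
h=cv2.cvtColor(c["image"],cv2.COLOR_BGR2HSV);m=cv2.inRange(h,(100,120,40),(125,255,255));cs,_=cv2.findContours(m,cv2.RETR_EXTERNAL,cv2.CHAIN_APPROX_NONE)
for k in cs:
    if cv2.contourArea(k)>100: b=cv2.boxPoints(cv2.minAreaRect(k));print(b.round().tolist(),[plane(c,*u,.0105)[:2].round(4).tolist() for u in b])
E
```

```text
time: 9.12
eef_pos: [0.4446, -0.0905, 0.1624]
ee_rot: [0.72, -0.694, 0.002, -0.001]
wrist_force: [0.1, -0.2, 0.4]
gripper_width: 0.0851
gripper_force: 0.0
[ 0.44463666 -0.09051602  0.16243509]
[([270, 212], [-0.0513, -0.1758]), ([267, 235], [-0.0484, -0.1546]), ([272, 276], [-0.0522, -0.1141]), ([289, 352], [-0.0679, -0.0285]), ([298, 353], [-0.0768, -0.0273]), ([300, 216], [-0.0767, -0.1722]), ([298, 212], [-0.0749, -0.1758])]
[[-0.0, 222.0], [30.0, 222.0], [30.0, 271.0], [0.0, 271.0]] [[0.7119, -0.0468], [0.6834, -0.0479], [0.6944, 0.0051], [0.7244, 0.0063]]
[[8.0, 215.0], [30.0, 195.0], [65.0, 235.0], [42.0, 255.0]] [[0.7029, -0.0546], [0.6775, -0.0748], [0.6526, -0.0356], [0.6785, -0.0136]]
[[398.0, 43.0], [425.0, 43.0], [426.0, 198.0], [399.0, 198.0]] [[0.3587, -0.2126], [0.3374, -0.2135], [0.3139, -0.0852], [0.3386, -0.0841]]
[[295.0, 0.0], [318.0, 0.0], [318.0, 102.0], [295.0, 102.0]] [[0.4417, -0.2398], [0.4241, -0.2404], [0.4189, -0.1658], [0.4382, -0.1651]]
```

View pics/w6b.png

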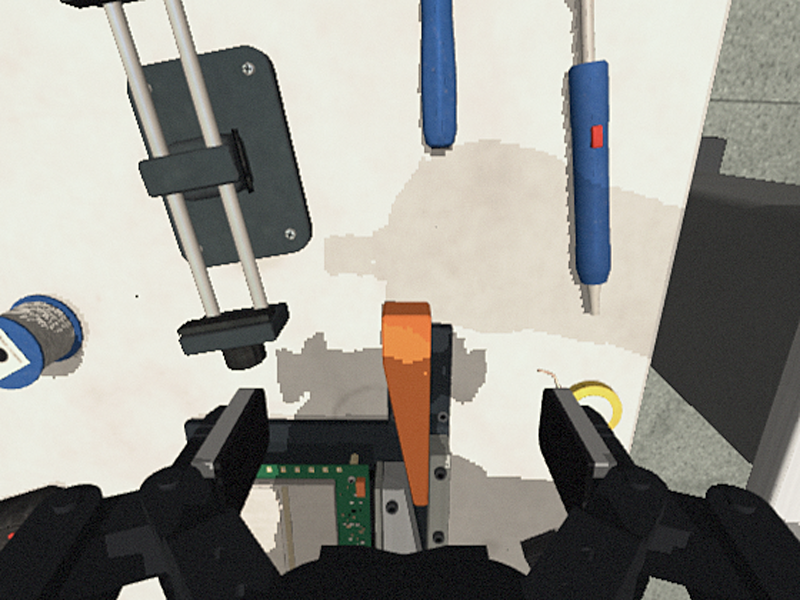

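The wedge is released, lying in the channel along the bar with its nose at about y −27 mm. The screwdriver butt is at (438,147) in the enlarged picture. Next I move over the handle and measure it again from there.

```bash
python3 -m pendant '{"rows": [[[0,0,-1.3,0.04,0.006,0.01,0.085],[0,0,-1.3,0.08,0.012,0.02,0.085],[0,0,-1.3,0.11,0.018,0.03,0.085],[0,0,-1.3,0.117,0.018,0.04,0.085],[0,0,-1.3,0.117,0.018,0.04,0.085]]]}'
python3 - <<'E'
from fx import *
s=r.sense();c=shot("wrist","w7.png");print(s["eef_pos"])
c6=cam("w6.png",[.44464,-.09052,.16244],[.72,-.694,.002,-.001])
def butt(c,box):
    u0,v0,u1,v1=box;h=cv2.cvtColor(c["image"],cv2.COLOR_BGR2HSV)[v0:v1,u0:u1];m=cv2.inRange(h,(100,120,30),(125,255,255))
    cs,_=cv2.findContours(m,cv2.RETR_EXTERNAL,cv2.CHAIN_APPROX_NONE);q=max(cs,key=cv2.contourArea)+np.array([u0,v0]);return q[:,0]
q6=butt(c6,(280,0,335,115)); q7=butt(c,(200,60,380,420))
def rows(q):
    out=[]
    for v in np.unique(q[:,1]): x=q[q[:,1]==v,0]; out.append((v,x.min(),x.max()))
    return np.array(out)
a,b=rows(q6),rows(q7); print(a[[0,20,60,-2,-1]].tolist(),b[[0,5,30,60,-10,-2,-1]].tolist())
for v,l,rr in b[[2,15,30,45,60,-15,-4,-1]]: print(v,plane(c,l,v,.0105)[:2].round(4),plane(c,rr,v,.0105)[:2].round(4),plane(c,(l+rr)/2,v,.0105)[:2].round(4))
e6=(a[-4:,1:].mean(),a[-1,0]);e7=(b[-6:,1:].mean(),b[-1,0]);print(e6,e7,tri(c6,e6,c,e7))
cv2.imwrite("pics/w7b.png",c["image"])
E
```

```text
time: 9.8
eef_pos: [0.429, -0.2062, 0.118]
ee_rot: [0.728, -0.686, -0.001, 0.0]
wrist_force: [1.2, 0.2, -0.5]
gripper_width: 0.0855
gripper_force: 0.0
[ 0.42904842 -0.20620769  0.11801948]
[[0, 295, 315], [20, 295, 316], [60, 295, 318], [101, 300, 314], [102, 301, 313]] [[146, 282, 283], [151, 269, 289], [176, 269, 290], [206, 269, 291], [244, 271, 292], [252, 277, 285], [253, 281, 283]]
148 [ 0.4406 -0.2485] [ 0.4287 -0.2492] [ 0.4346 -0.2489]
161 [ 0.4416 -0.2387] [ 0.4266 -0.2396] [ 0.4341 -0.2391]
176 [ 0.4411 -0.2271] [ 0.4251 -0.228 ] [ 0.4331 -0.2276]
191 [ 0.4405 -0.2152] [ 0.4243 -0.2161] [ 0.4324 -0.2156]
206 [ 0.4399 -0.2028] [ 0.4227 -0.2038] [ 0.4313 -0.2033]
239 [ 0.4378 -0.1744] [ 0.4199 -0.1755] [ 0.4289 -0.1749]
250 [ 0.4341 -0.1647] [ 0.4217 -0.1654] [ 0.4279 -0.165 ]
253 [ 0.4281 -0.1622] [ 0.4265 -0.1623] [ 0.4273 -0.1623]
(np.float64(307.0), np.int64(102)) (np.float64(281.4166666666667), np.int64(253)) (array([ 0.42830276, -0.16576224,  0.01722562]), np.float64(0.0005961979164451818))
```

View pics/w7b.png

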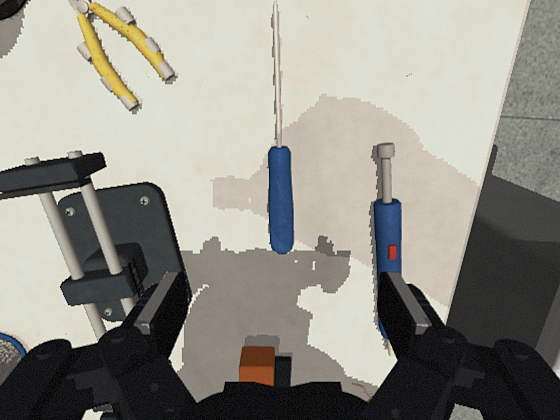

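The handle lies at (280,148–253), clear of its neighbours. I narrow the fingers, descend and grip.

```bash
python3 -m pendant '{"rows": [[[0,0,-1.2,0.003,-0.0026,0.03,0.055],[0,0,-1.2,0.003,-0.0026,0.07,0.055],[0,0,-1.2,0.003,-0.0026,0.1,0.055],[0,0,-1.2,0.003,-0.0026,0.11,0.055],[0,0,-1.2,0.003,-0.0026,0.115,0.055],[0,0,-1.2,0.003,-0.0026,0.115,0.03],[0,0,-1.2,0.003,-0.0026,0.115,0.01],[0,0,-1.2,0.003,-0.0026,0.115,0.005]]]}'
python3 -m pendant '{"rows": [[[0,0,0,0,0,0,0.005],[0,0,0,0,0,0,0.005]]]}'; python3 -m pendant '{"rows": [[[0,0,0,0,0,-0.03,0.005],[0,0,0,0,0,-0.06,0.005],[0,0,0,0,0,-0.06,0.005]]]}'
python3 - <<'E'
from fx import *
s=r.sense();c=shot("wrist","w8.png");b=shot("scene","s8.png");print(s["eef_pos"],s["gripper_width"])
T=np.array(c["tool_from_camera"])
h=cv2.cvtColor(c["image"],cv2.COLOR_BGR2HSV);m=cv2.inRange(h,(100,120,30),(125,255,255))[:,230:330]
print([(v,(np.flatnonzero(m[v])+230)[[0,-1]].tolist()) for v in range(100,300,8) if m[v].any()])
d=b["image"][150:300,140:380]
cv2.imwrite("pics/v8.png",np.hstack([cv2.resize(c["image"],(400,300)),cv2.resize(d,(400,300),interpolation=cv2.INTER_CUBIC)]))
E
```

```text
time: 10.9
eef_pos: [0.4333, -0.2101, 0.006]
ee_rot: [0.735, -0.678, 0.001, -0.0]
wrist_force: [-0.0, 0.9, 6.4]
gripper_width: 0.0186
gripper_force: 58.8
time: 11.15
eef_pos: [0.4333, -0.2101, 0.006]
ee_rot: [0.735, -0.678, 0.001, -0.0]
wrist_force: [-0.8, 1.2, 6.7]
gripper_width: 0.0188
gripper_force: 58.8
time: 11.52
eef_pos: [0.4339, -0.2105, 0.0673]
ee_rot: [0.735, -0.678, 0.002, -0.001]
wrist_force: [0.3, -0.2, -0.6]
gripper_width: 0.0185
gripper_force: 58.9
[ 0.43387033 -0.21052004  0.06729927] 0.018463234899572526
[(196, [272, 292]), (204, [265, 299]), (212, [264, 300]), (220, [264, 300]), (228, [264, 300]), (236, [264, 300]), (244, [264, 300]), (252, [263, 301]), (260, [263, 302]), (268, [262, 302]), (276, [262, 302]), (284, [262, 302]), (292, [263, 302])]
```

View pics/v8.png

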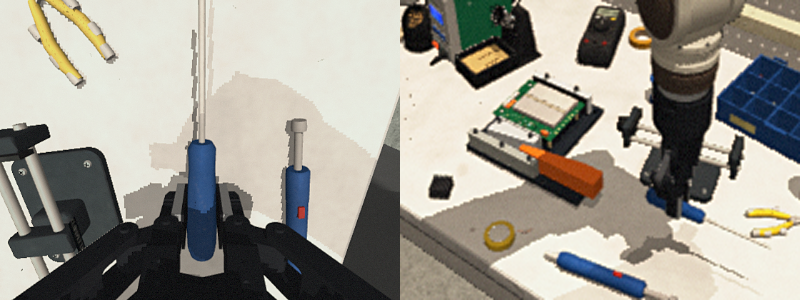

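The screwdriver is held level. I line it up behind the wedge's butt.

```bash
python3 - <<'E'
from fx import *
p=M@[-.065,-.223]+O; print(p,go(p,.0225,180+A))
E
```

```text
[ 0.44404161 -0.1240773 ] (array([-0.0846, -0.0183,  0.0421]), 'turn z', np.float64(2.48))
```

```bash
python3 -m pendant '{"rows": [[[0,0,2.4,-0.03,-0.018,0,0.005],[0,0,2.4,-0.06,-0.018,0.0,0.005],[0,0,2.4,-0.08,-0.018,0.02,0.005],[0,0,2.4,-0.084,-0.018,0.035,0.005],[0,0,2.4,-0.084,-0.018,0.042,0.005],[0,0,2.4,-0.084,-0.018,0.042,0.005],[0,0,2.4,-0.084,-0.018,0.042,0.005]]]}'
python3 - <<'E'
from fx import *
s=r.sense();c=shot("wrist");b=shot("scene","s9.png");p=M@[-.065,-.223]+O;print(s["eef_pos"],s["wrist_force"],go(p,.0225,180+A))
d=b["image"][190:300,170:330]
cv2.imwrite("pics/v9.png",np.hstack([cv2.resize(c["image"],(360,270)),cv2.resize(d,(393,270),interpolation=cv2.INTER_CUBIC)]))
E
```

```text
time: 12.5
eef_pos: [0.4439, -0.1252, 0.0231]
ee_rot: [0.721, -0.693, 0.0, -0.0]
wrist_force: [0.3, -0.7, -0.3]
gripper_width: 0.0185
gripper_force: 58.9
[ 0.44391833 -0.12520749  0.02310757] [ 0.28875861 -0.71690728 -0.29207386] (array([-0.001 , -0.0001,  0.0007]), 'turn z', np.float64(0.04))
```

View pics/v9.png

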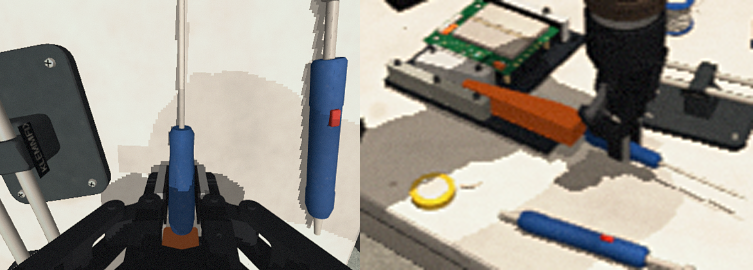

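Butt and wedge are aligned. I push forward in small steps and watch the force.

```bash
python3 -m pendant '{"rows": [[[0,0,0,-0.002,0,0,0.005],[0,0,0,-0.004,0,0,0.005],[0,0,0,-0.006,0,0,0.005],[0,0,0,-0.008,0,0,0.005],[0,0,0,-0.01,0,0,0.005],[0,0,0,-0.012,0,0,0.005],[0,0,0,-0.014,0,0,0.005],[0,0,0,-0.016,0,0,0.005]]]}';python3 -m pendant '{"rows": [[[0,0,0,-0.002,0,0,0.005],[0,0,0,-0.004,0,0,0.005],[0,0,0,-0.006,0,0,0.005],[0,0,0,-0.008,0,0,0.005],[0,0,0,-0.01,0,0,0.005],[0,0,0,-0.012,0,0,0.005]]]}'
```

```text
time: 13.6
eef_pos: [0.443, -0.1085, 0.0227]
ee_rot: [0.721, -0.693, 0.0, 0.0]
wrist_force: [0.4, -0.5, -0.2]
gripper_width: 0.0184
gripper_force: 58.9
time: 14.35
eef_pos: [0.4425, -0.0965, 0.0227]
ee_rot: [0.721, -0.693, 0.0, -0.0]
wrist_force: [-0.8, -1.9, -0.9]
gripper_width: 0.0186
gripper_force: 58.9
```

```bash
python3 -m pendant '{"rows": [[[0,0,0,-0.002,0,0,0.005],[0,0,0,-0.004,0,0,0.005],[0,0,0,-0.006,0,0,0.005],[0,0,0,-0.008,0,0,0.005],[0,0,0,-0.01,0,0,0.005],[0,0,0,-0.012,0,0,0.005]]]}';python3 -m pendant '{"rows": [[[0,0,0,-0.0015,0,0,0.005],[0,0,0,-0.003,0,0,0.005],[0,0,0,-0.0045,0,0,0.005],[0,0,0,-0.006,0,0,0.005]]]}'
```

```text
time: 15.1
eef_pos: [0.4421, -0.0845, 0.0227]
ee_rot: [0.721, -0.693, 0.0, 0.0]
wrist_force: [-0.6, -2.8, 0.2]
gripper_width: 0.0187
gripper_force: 58.9
time: 15.6
eef_pos: [0.4418, -0.0786, 0.0227]
ee_rot: [0.721, -0.693, 0.0, 0.0]
wrist_force: [-0.8, -3.3, 0.3]
gripper_width: 0.0181
gripper_force: 58.9
```

```bash
cat > chk.py <<'E'
import sys
from h import r
import numpy as np
f=-r.sense()["wrist_force"][1]; print("push",round(f,1)); sys.exit(f>4.6)
E
python3 -m pendant '{"rows": [[[0,0,0,-0.001,0,0,0.005],[0,0,0,-0.002,0,0,0.005],[0,0,0,-0.0025,0,0,0.005]]]}' >o && python3 chk.py &&
python3 -m pendant '{"rows": [[[0,0,0,-0.001,0,0,0.005],[0,0,0,-0.002,0,0,0.005],[0,0,0,-0.0025,0,0,0.005]]]}' >o && python3 chk.py &&
python3 -m pendant '{"rows": [[[0,0,0,-0.001,0,0,0.005],[0,0,0,-0.002,0,0,0.005],[0,0,0,-0.0025,0,0,0.005]]]}' >o && python3 chk.py &&
python3 -m pendant '{"rows": [[[0,0,0,-0.001,0,0,0.005],[0,0,0,-0.002,0,0,0.005],[0,0,0,-0.0025,0,0,0.005]]]}' >o && python3 chk.py &&
python3 -m pendant '{"rows": [[[0,0,0,-0.001,0,0,0.005],[0,0,0,-0.002,0,0,0.005],[0,0,0,-0.0025,0,0,0.005]]]}' >o && python3 chk.py; cat o
```

```text
push 1.8
time: 15.98
eef_pos: [0.4417, -0.0761, 0.0227]
ee_rot: [0.721, -0.693, 0.0, 0.0]
wrist_force: [-0.9, -1.8, 0.3]
gripper_width: 0.0186
gripper_force: 58.9False
```

```bash
sed -i 's/sys.exit(f>4.6)/sys.exit(int(f>4.6))/' chk.py
python3 -m pendant '{"rows": [[[0,0,0,-0.001,0,0,0.005],[0,0,0,-0.002,0,0,0.005],[0,0,0,-0.0025,0,0,0.005]]]}' >o && python3 chk.py &&
python3 -m pendant '{"rows": [[[0,0,0,-0.001,0,0,0.005],[0,0,0,-0.002,0,0,0.005],[0,0,0,-0.0025,0,0,0.005]]]}' >o && python3 chk.py &&
python3 -m pendant '{"rows": [[[0,0,0,-0.001,0,0,0.005],[0,0,0,-0.002,0,0,0.005],[0,0,0,-0.0025,0,0,0.005]]]}' >o && python3 chk.py &&
python3 -m pendant '{"rows": [[[0,0,0,-0.001,0,0,0.005],[0,0,0,-0.002,0,0,0.005],[0,0,0,-0.0025,0,0,0.005]]]}' >o && python3 chk.py &&
python3 -m pendant '{"rows": [[[0,0,0,-0.001,0,0,0.005],[0,0,0,-0.002,0,0,0.005],[0,0,0,-0.0025,0,0,0.005]]]}' >o && python3 chk.py; cat o
```

```text
push 2.9
push 2.3
push 2.6
push 1.7
push 4.7
time: 17.85
eef_pos: [0.4412, -0.0638, 0.0227]
ee_rot: [0.721, -0.693, 0.0, 0.0]
wrist_force: [-1.0, -4.7, -0.6]
gripper_width: 0.0186
gripper_force: 58.8
```

```bash
sed -i 's/f>4.6/f>float(sys.argv[1])/' chk.py
python3 -m pendant '{"rows": [[[0,0,0,-0.0005,0,0,0.005],[0,0,0,-0.001,0,0,0.005],[0,0,0,-0.001,0,0,0.005]]]}' >o && python3 chk.py 9 &&
python3 -m pendant '{"rows": [[[0,0,0,-0.0005,0,0,0.005],[0,0,0,-0.001,0,0,0.005],[0,0,0,-0.001,0,0,0.005]]]}' >o && python3 chk.py 9 &&
python3 -m pendant '{"rows": [[[0,0,0,-0.0005,0,0,0.005],[0,0,0,-0.001,0,0,0.005],[0,0,0,-0.001,0,0,0.005]]]}' >o && python3 chk.py 9 &&
python3 -m pendant '{"rows": [[[0,0,0,-0.0005,0,0,0.005],[0,0,0,-0.001,0,0,0.005],[0,0,0,-0.001,0,0,0.005]]]}' >o && python3 chk.py 9; cat o
```

```text
push 7.1
push 8.5
push 8.8
push 11.4
time: 19.35
eef_pos: [0.4411, -0.0609, 0.0228]
ee_rot: [0.72, -0.693, 0.001, 0.001]
wrist_force: [-1.6, -11.4, -0.5]
gripper_width: 0.0185
gripper_force: 58.7
```

```bash
python3 -m pendant '{"rows": [[[0,0,0,-0.0006,0,0,0.005],[0,0,0,-0.0006,0,0,0.005],[0,0,0,-0.0006,0,0,0.005]]]}' >o && cat o; python3 chk.py 20
python3 -m pendant '{"rows": [[[0,0,0,0.002,0,0,0.005],[0,0,0,0.005,0,0,0.005],[0,0,0,0.008,0,0,0.005],[0,0,0,0.008,0,0,0.005]]]}'; python3 chk.py 20
```

```text
time: 19.73
eef_pos: [0.4411, -0.0604, 0.0228]
ee_rot: [0.72, -0.694, 0.001, 0.001]
wrist_force: [-1.4, -11.0, -1.0]
gripper_width: 0.0183
gripper_force: 58.7
push 11.0
time: 20.23
eef_pos: [0.4414, -0.0671, 0.0227]
ee_rot: [0.721, -0.693, -0.0, -0.0]
wrist_force: [0.4, 0.1, -0.6]
gripper_width: 0.0185
gripper_force: 58.7
push -0.1
```

```bash
python3 -m pendant '{"rows": [[[0,0,0,-0.003,0,0,0.005],[0,0,0,-0.006,0,0,0.005],[0,0,0,-0.007,0,0,0.005],[0,0,0,-0.0075,0,0,0.005],[0,0,0,-0.0075,0,0,0.005]]]}' |sed -n '2p;4p'; 
python3 -m pendant '{"rows": [[[0,0,0,-0.0005,0,0,0.005],[0,0,0,-0.0005,0,0,0.005]]]}' |sed -n '2p;4p' ; python3 chk.py 10.5 && 
python3 -m pendant '{"rows": [[[0,0,0,-0.0005,0,0,0.005],[0,0,0,-0.0005,0,0,0.005]]]}' |sed -n '2p;4p' ; python3 chk.py 20
```

```text
eef_pos: [0.4411, -0.0604, 0.0228]
wrist_force: [-1.2, -8.1, 0.1]
eef_pos: [0.4411, -0.0604, 0.0228]
wrist_force: [-0.4, -10.2, -0.7]
push 10.2
eef_pos: [0.4411, -0.0602, 0.0228]
wrist_force: [-0.9, -12.3, -0.1]
push 12.3
```

Light taps of 12 N no longer move it. I back off and lay the screwdriver where it lay before.

```bash
python3 -m pendant '{"rows": [[[0,0,0,0.005,0,0,0.005],[0,0,0,0.03,0,0,0.005],[0,0,0,0.06,0,0,0.005],[0,0,0,0.1,0,0,0.005],[0,0,0,0.14,0.008,0,0.005],[0,0,0,0.15,0.01,0.005,0.005],[0,0,0,0.15,0.01,0.012,0.005],[0,0,0,0.15,0.01,0.0155,0.005]]]}'
python3 -m pendant '{"rows": [[[0,0,0,0,0,0.001,0.005],[0,0,0,0,0,0.001,0.005]]]}'
```

```text
time: 22.35
eef_pos: [0.4367, -0.2078, 0.0064]
ee_rot: [0.721, -0.693, -0.001, -0.0]
wrist_force: [0.0, -0.7, -0.1]
gripper_width: 0.0183
gripper_force: 58.8
time: 22.6
eef_pos: [0.4372, -0.2082, 0.0063]
ee_rot: [0.721, -0.693, 0.0, -0.0]
wrist_force: [-0.3, 0.4, -0.4]
gripper_width: 0.0185
gripper_force: 58.8
```

```bash
python3 -m pendant '{"rows": [[[0,0,0,0,0,0.001,0.005],[0,0,0,0,0,0.001,0.005],[0,0,0,0,0,0.001,0.025],[0,0,0,0,0,0.001,0.04],[0,0,0,0,0,0.001,0.05],[0,0,0,0,0,-0.02,0.055],[0,0,0,0,0,-0.06,0.055],[0,0,0,0,0,-0.11,0.055]]]}'
python3 - <<'E'
from fx import *
s=r.sense();c=shot("wrist","w10.png");b=shot("scene","s10.png");t=shot("top","t10.png");print(s["eef_pos"],s["wrist_force"],s["gripper_width"])
h=cv2.cvtColor(c["image"],cv2.COLOR_BGR2HSV);m=cv2.inRange(h,(100,120,40),(125,255,255));cs,_=cv2.findContours(m,cv2.RETR_EXTERNAL,cv2.CHAIN_APPROX_NONE)
for k in cs:
    if cv2.contourArea(k)>300: q=cv2.boxPoints(cv2.minAreaRect(k));print([plane(c,*u,.0105)[:2].round(4).tolist() for u in q])
a,b0=cv2.imread("pics/s9.png"),b["image"]
q=orange(c);print("orange",cv2.contourArea(q),[(M.T@(plane(c,*u,.038)[:2]-O)).round(3).tolist() for u in cv2.approxPolyDP(q,3,True)[:,0]])
for im in(cv2.imread("pics/s8.png"),b0):
    hh=cv2.cvtColor(im,cv2.COLOR_BGR2HSV);mm=cv2.inRange(hh,(22,120,120),(34,255,255));cs,_=cv2.findContours(mm,cv2.RETR_EXTERNAL,cv2.CHAIN_APPROX_NONE)
    print([tuple(np.round(cv2.minAreaRect(k)[0],1)) for k in cs if cv2.contourArea(k)>25])
E
```

```text
time: 23.6
eef_pos: [0.4363, -0.2086, 0.1166]
ee_rot: [0.721, -0.693, -0.001, 0.0]
wrist_force: [1.0, -0.2, 0.1]
gripper_width: 0.0553
gripper_force: 0.0
[ 0.43629717 -0.20855489  0.11657234] [ 1.04152937 -0.24241839  0.06351185] 0.05527653051700178
[[0.3589, -0.2139], [0.3379, -0.2152], [0.3162, -0.0994], [0.3402, -0.0978]]
[[0.4484, -0.2484], [0.4314, -0.249], [0.4272, -0.1612], [0.4462, -0.1604]]
orange 0.0 [[-0.161, -0.275]]
[(np.float64(365.6), np.float64(263.9)), (np.float64(361.0), np.float64(256.2)), (np.float64(410.5), np.float64(46.4)), (np.float64(420.4), np.float64(33.4))]
[(np.float64(365.1), np.float64(264.0)), (np.float64(361.0), np.float64(256.2)), (np.float64(416.1), np.float64(38.9))]
```

```bash
python3 -m pendant '{"rows": [[[0,0,0,-0.03,0,-0.03,0.085],[0,0,0,-0.07,0,-0.045,0.085],[0,0,0,-0.11,-0.003,-0.045,0.085],[0,0,0,-0.118,-0.003,-0.045,0.085],[0,0,0,-0.118,-0.003,-0.045,0.085]]]}'
python3 - <<'E'
from fx import *
c=shot("wrist","w11.png");q=orange(c);print(cv2.contourArea(q),[(M.T@(plane(c,*u,.038)[:2]-O)).round(4).tolist() for u in cv2.approxPolyDP(q,3,True)[:,0]])
h=cv2.cvtColor(c["image"],cv2.COLOR_BGR2HSV);m=cv2.inRange(h,(100,120,40),(125,255,255));cs,_=cv2.findContours(m,cv2.RETR_EXTERNAL,cv2.CHAIN_APPROX_NONE)
for k in cs:
    if cv2.contourArea(k)>300: p=cv2.boxPoints(cv2.minAreaRect(k));print([plane(c,*u,.0105)[:2].round(4).tolist() for u in p])
E
```

```text
time: 24.38
eef_pos: [0.4351, -0.0906, 0.1604]
ee_rot: [0.721, -0.693, -0.0, 0.0]
wrist_force: [0.5, -0.8, -0.2]
gripper_width: 0.0854
gripper_force: 0.0
2968.5 [[-0.0523, -0.127], [-0.0487, -0.0841], [-0.0669, 0.0135], [-0.0761, 0.0149], [-0.078, -0.126]]
[[0.7103, 0.0054], [0.6996, -0.041], [0.6855, -0.0415], [0.6956, 0.0048]]
[[0.3584, -0.2129], [0.3377, -0.2141], [0.3138, -0.0849], [0.3378, -0.0836]]
[[0.4487, -0.2386], [0.4305, -0.2393], [0.4264, -0.1637], [0.4464, -0.1629]]
```

Allowing for the height of the butt's lower edge, the wedge butt stands at y ≈ −112 mm. That matches where the last tap left it, so it has not eased out. The robot is touching nothing.

```bash
python3 -c "
from workcell import r
print(r.close_job())"
```

```text
the job is handed in; nothing more can be done
None
```

I set the wedge in the channel, let go, tapped it in with the screwdriver butt until 12 N taps no longer moved it (nose at about y +30 mm), laid the screwdriver on the bench and handed the job in at about 24 s; I did not measure the board's grip directly.

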